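Pack the glazing tools from the bench rack into the kit tray in reverse order

TASK

Move the marker, the glass cutter and the two flux brushes from the green bench rack into the four slots of the grey kit tray, in the reverse order: the tool nearest the robot in the rack goes into the tray's farthest slot, the second nearest into the second farthest, and so on. Lay each tool flat on the tray floor along its slot, about centred lengthwise, so that nothing sticks up above the rim. Leave the flux bottle and the solder spool standing where they are.

Things in the scene. Friction and masses are not known exactly. Their poses are not given: they have to be found in the camera images.
- bench_rack: Fixed green-painted board with wooden ridges, 272 x 190 x 6 mm, black label strip along its +y edge; left or right on the table. Origin: at table height under the row's centre. x points away from the robot (turned up to 0.3 rad), along the row; slots run along y, centred at x = -90, -30, 30, 90 mm, y = 0, one tool in each. Between slots are ridges 12 mm above the board, 22 mm wide, only at y = -62 to -38 and 38 to 62 mm: no ridge in the middle.
- kit_tray: Fixed grey open tray 272 x 194 mm, floor and walls 4 mm thick, rim 32 mm above the table, empty; on the other side from the rack. Origin: at table height under its centre. x points away from the robot (turned up to 0.3 rad), along the row; slots run along y, centred at x = -90, -30, 30, 90 mm, y = 0. Ridges between slots 12 mm above the floor, 22 mm wide, only at y = -62 to -38 and 38 to 62 mm.
- marker_centre (a point): Marker pen with blue cap and white barrel, 17 x 135 x 16 mm; the point is its centre, 8 mm above what it lies on. Its y axis runs along it (cap at one end). Grasp it across its middle, 17 mm.
- cutter_centre (a point): Glass cutter: slim cream-coloured handle with a ball end and a small metal head, 17 x 151 x 17 mm; the handle is 13 mm across at the middle. The point is its centre, 8 mm above what it lies on. Its y axis runs along it.
- red_brush_centre (a point): Flux brush with a dark red handle and metal ferrule, lying flat, 11 x 161 x 9 mm; the point is its centre, 4.5 mm above what it lies on. Its y axis runs along it. Grasp across the middle, 11 mm.
- tan_brush_centre (a point): Flux brush with a tan wooden handle and metal ferrule, lying flat, 11 x 161 x 9 mm; the point is its centre, 4.5 mm above what it lies on. Its y axis runs along it. Grasp across the middle, 11 mm.
- marker_tag: Fixed small blue tag (26 x 20 x 3 mm) on the rack's label strip, at the end of the slot where the marker lies at the start: it records the old order. Origin under it.
- cutter_tag: The same, white, at the end of the slot where the glass cutter lies at the start.
- red_brush_tag: The same, red, at the end of the slot where the red brush lies at the start.
- tan_brush_tag: The same, yellow, at the end of the slot where the tan brush lies at the start.
- flux_bottle_centre (a point): Bystander: small white dropper bottle with a red cap, 42 mm across, 100 mm high, standing between the rack and the tray; the point is its centre, half-way up.
- solder_spool_centre (a point): Bystander: yellow spool of solder, 60 mm across, 45 mm high, standing between the rack and the tray, nearer the robot than the bottle; the point is its centre, half-way up.

How it is judged (in metres and radians):
At the end, for the whole second after the job is handed in: Each tool is in the tray slot that mirrors its old rack slot (nearest to farthest and so on): within 15 mm of the slot's centre line, 30 mm of its middle and 0.15 rad of its direction, centre 2 to 20 mm above the tray's underside (below the rim); released and at rest (((x of marker_tag in the frame of bench_rack between -0.11 and -0.07 m and x of marker_centre in the frame of kit_tray between 0.075 and 0.105 m) or (x of marker_tag in the frame of bench_rack between -0.05 and -0.01 m and x of marker_centre in the frame of kit_tray between 0.015 and 0.045 m) or (x of marker_tag in the frame of bench_rack between 0.01 and 0.05 m and x of marker_centre in the frame of kit_tray between -0.045 and -0.015 m) or (x of marker_tag in the frame of bench_rack between 0.07 and 0.11 m and x of marker_centre in the frame of kit_tray between -0.105 and -0.075 m)) and y of marker_centre in the frame of kit_tray between -0.03 and 0.03 m and z of marker_centre in the frame of kit_tray between 0.002 and 0.02 m and angle between the y axis of each of marker_centre, cutter_centre, red_brush_centre, tan_brush_centre and the y axis of kit_tray, either way round below 0.15 rad and linear speed of each of marker, cutter, red_brush, tan_brush below 0.02 m/s and ((x of cutter_tag in the frame of bench_rack between -0.11 and -0.07 m and x of cutter_centre in the frame of kit_tray between 0.075 and 0.105 m) or (x of cutter_tag in the frame of bench_rack between -0.05 and -0.01 m and x of cutter_centre in the frame of kit_tray between 0.015 and 0.045 m) or (x of cutter_tag in the frame of bench_rack between 0.01 and 0.05 m and x of cutter_centre in the frame of kit_tray between -0.045 and -0.015 m) or (x of cutter_tag in the frame of bench_rack between 0.07 and 0.11 m and x of cutter_centre in the frame of kit_tray between -0.105 and -0.075 m)) and y of cutter_centre in the frame of kit_tray between -0.03 and 0.03 m and z of cutter_centre in the frame of kit_tray between 0.002 and 0.02 m and ((x of red_brush_tag in the frame of bench_rack between -0.11 and -0.07 m and x of red_brush_centre in the frame of kit_tray between 0.075 and 0.105 m) or (x of red_brush_tag in the frame of bench_rack between -0.05 and -0.01 m and x of red_brush_centre in the frame of kit_tray between 0.015 and 0.045 m) or (x of red_brush_tag in the frame of bench_rack between 0.01 and 0.05 m and x of red_brush_centre in the frame of kit_tray between -0.045 and -0.015 m) or (x of red_brush_tag in the frame of bench_rack between 0.07 and 0.11 m and x of red_brush_centre in the frame of kit_tray between -0.105 and -0.075 m)) and y of red_brush_centre in the frame of kit_tray between -0.03 and 0.03 m and z of red_brush_centre in the frame of kit_tray between 0.002 and 0.02 m and ((x of tan_brush_tag in the frame of bench_rack between -0.11 and -0.07 m and x of tan_brush_centre in the frame of kit_tray between 0.075 and 0.105 m) or (x of tan_brush_tag in the frame of bench_rack between -0.05 and -0.01 m and x of tan_brush_centre in the frame of kit_tray between 0.015 and 0.045 m) or (x of tan_brush_tag in the frame of bench_rack between 0.01 and 0.05 m and x of tan_brush_centre in the frame of kit_tray between -0.045 and -0.015 m) or (x of tan_brush_tag in the frame of bench_rack between 0.07 and 0.11 m and x of tan_brush_centre in the frame of kit_tray between -0.105 and -0.075 m)) and y of tan_brush_centre in the frame of kit_tray between -0.03 and 0.03 m and z of tan_brush_centre in the frame of kit_tray between 0.002 and 0.02 m); the robot touches nothing.
It fails at once if the flux bottle or the solder spool is shifted by more than 40 mm or knocked over (distance of any of flux_bottle_centre, solder_spool_centre from where it was at the start of the episode above 0.04 m or angle between any of flux_bottle_centre, solder_spool_centre's own z axis and vertical above 0.5 rad).
It also fails if it takes over 112 s, if anything falls off the work surface, if the arm or the gripper's body presses on something with over 40 N, if the wrist force passes 120 N, or if a joint passes its speed limit or range.

ROBOT

A 6-joint arm with a two-finger parallel gripper is mounted at the origin on a cart in front of the work surface, level with it; the furniture and walls round the work are solid. World frame = base frame: x ahead of the robot, y to its left, z up, the work surface at z = 0. Lengths are in mm, angles in rad, forces in N, time in s.
With the tool pointing down it reaches from about 350 to 875 mm from the base axis. Payload 4.2 kg.
Tool frame: the origin (TCP) lies on the mounting face of the last link; the fingertips stand 173 mm ahead of it and the grasp point (between the pads) lies grip_point_offset ahead of it (grip_point_offset is the distance from the TCP to the grasp point, in mm); z points along the fingers, y is the line along which they close (so a half turn about z gives the same grasp; the last joint's range is limited). The gripper opens to 85 mm and grips with 20 to 120 N. Pads are 22 mm wide; open, the fingers measure 114 mm over their backs; the gripper's body (76 mm by 85 mm) begins 54 mm behind the grasp point. The pads swing forward as they close: fully open they stand 13 mm farther back than shut.
Start: joints at [1.603, 0.385, 0.008, 0, -1.194, -0.259], TCP at [140.506, 608.981, 404.712] pointing down, gripper open.
Joint ranges: [-3.14, 3.14], [-1.21, 2.06], [-1.07, 1.41], [-3.16, 2.05], [-2.99, -0.16], [-3.1, 3.1]. Speed limits (rad/s): [2.79, 2.79, 3.14, 3.14, 3.14, 3.14].

INTERFACE

Orientations are given as a unit quaternion [x, y, z, w].
In Python, from bench import read_state, get_image, job_done, recognise, place_of, grip_point_offset gives the robot as it stands. The module is installed in compiled form; this text tells all that it offers.
- The arm moves only by the tool carry_out, never from a script. Its arguments are lists of equal length, an entry for each row: "slide": the shift along the tool's x, y, z in m, a list of three; "roll": the turn about the tool's z in degrees; "claw": the finger opening in m, from 0 to 0.0854. A call has 1 to 8 rows; each row is the pose to reach, as a shift and turn from the pose commanded when the call began, along the tool's axes at that moment; what a row does not reach only later rows make up. A row lasts 1/8 s, in which the tool goes at most 62.5 mm and 10.7 degrees, less where a joint would pass 70% of its speed; a pose out of reach is approached as far as the arm can. A call with a gripper value outside its range is refused whole. The fingers move at their own pace and stop on an object; the grip force is fixed at half the most. Time passes only in rows, so rows that repeat a pose let the fingers close. It gives the time, the measured TCP pose, the force, the opening and the grip force at its end, in the units of the state.
- read_state(): the state, without advancing time (a new reading comes with each control period).
- get_image(name): name is "side" or "top"; returns a dict with "img" (384x512x3 uint8, red, green, blue), "z_map" (384x512 float32, mm along the optical axis (not along the pixel's ray), 0 where there is no reading), "mtx" (3x3 intrinsics, pixels), "world_from_camera" (4x4, takes a point from camera to world coordinates). Camera axes: x right, y up, looking along -z (the intrinsics and any distortion apply to the point x, -y, -z); pixel columns grow to the right and rows downward; lengths in mm; the calibration is good to about 2 mm. A picture is of the moment at which its call begins.
- job_done(): hands the job in; it is judged then, once.
Trained networks look in a picture, given as the dict that the camera call returned (one of the last four; its "shot" number tells which), for a name from the list of things; names that differ only in an ending like _2 or _b are one class to them, and where a whole thing is asked for, a point or a joint stands for the part that bears it (a point fixed in the world has none). Each returns a list of dicts, best first, with "conf" (0 to 1); they miss things now and then, are a little off and sometimes report something else, mostly with a low value. They report only what shows in the picture. A call takes as long as a camera call.
- recognise(picture, thing): "at" ([column, row] in pixels, amid what is visible of it).
- place_of(picture, thing): "at" ([column, row] in pixels: a listed point, or the origin of a listed thing).
The state is a dict: "clock": time; "joints": joint angles; "joint_vel": joint speeds; "joint_efforts": joint torques, N m; "position": TCP position; "ee_rot": TCP orientation; "contact_force": force on the tool from outside, world axes, zero at the start; "wrist_torque": the same for the moment, N m; "gripper_width": finger opening in mm; "grasp_force": force on a finger pad.
Only numpy, scipy, OpenCV 4.12 (cv2) and the standard library are available. Lean on these libraries where they do the work, as an engineer would, in place of code of your own. Each camera call takes 0.05 s, during which the arm holds its last target. There are 200 camera calls.

## Working session

There is one attempt and no reset: what is moved stays moved. The work goes in short steps, Python scripts to look and compute and a tool call to move; the robot and the scene stay as the last step left them, time stands still between calls to the robot, and variables do not carry over. Pictures are saved under pics/ and viewed, at most 14 in all, crops included, and the job is handed in when it is done.

Besides the shell and the picture viewer there is one more tool, called as name([rows], argument=value, ...), one row to a line, values as JSON. carry_out: Moves the arm, as the interface text tells. Its arguments: {"type":"object","properties":{"slide":{"type":"array"},"roll":{"type":"array"},"claw":{"type":"array"}},"required":["slide","roll","claw"]}

```bash
mkdir -p pics; cat > h.py <<'E'
import numpy as np, cv2
from bench import *
def world(p,uv,h=None):
    K=p["mtx"];T=np.array(p["world_from_camera"]);u,v=uv
    d=np.array([(u-K[0][2])/K[0][0],-(v-K[1][2])/K[1][1],-1.])
    if h is None:
        r=p["z_map"][int(round(v)),int(round(u))]
        return T[:3,:3]@(d*r)+T[:3,3]
    w=T[:3,:3]@d; return T[:3,3]+w*(h-T[2,3])/w[2]
def save(p,n): cv2.imwrite("pics/"+n+".png",cv2.cvtColor(p["img"],cv2.COLOR_RGB2BGR))
E
python3 - <<'E'
from h import *
np.set_printoptions(precision=1,suppress=True)
s=read_state();print(s,grip_point_offset)
H=dict(bench_rack=0,kit_tray=0,marker_centre=14,cutter_centre=14,red_brush_centre=10.5,tan_brush_centre=10.5,marker_tag=6,cutter_tag=6,red_brush_tag=6,tan_brush_tag=6,flux_bottle_centre=50,solder_spool_centre=22)
for c in("top","side"):
    p=get_image(c);save(p,c+"0");print(c,p["mtx"],np.array(p["world_from_camera"]),[k for k in p])
    for n,h in H.items():
        for r in place_of(p,n)[:2]: print(n,r["conf"],np.array(r["at"]),world(p,r["at"],h),world(p,r["at"]))
E
```

```text
{'clock': 0.0, 'joints': array([ 1.6,  0.4,  0. , -0. , -1.2, -0.3]), 'joint_vel': array([ 0., -0., -0.,  0.,  0., -0.]), 'joint_efforts': array([ -0. , -39.2,  18.8,   4.2,  -0. ,  -0. ]), 'position': array([140.4, 608.8, 403.6]), 'ee_rot': array([ 1. , -0.1, -0. ,  0. ]), 'contact_force': array([-0.2, -0.2, -0.1]), 'wrist_torque': array([ 0., -0.,  0.]), 'grasp_force': 0.0, 'gripper_width': 85.80158194210136} 154.70000000000002
top [[421.2   0.  258.9]
 [  0.  421.2 204.8]
 [  0.    0.    1. ]] [[  -0.     1.    -0.1  439.5]
 [  -1.    -0.    -0.    21.8]
 [  -0.     0.1    1.  1312.3]
 [   0.     0.     0.     1. ]] ['img', 'z_map', 'mtx', 'world_from_camera', 'shot']
bench_rack 0.86 [355.4 212. ] [ 546.2 -254.1    0. ] [ 545.5 -252.1    9.4]
kit_tray 0.58 [187.5 217.4] [541.5 270.5   0. ] [540.9 269.    7.5]
marker_centre 0.5 [357.5 182.7] [ 636.1 -261.7   14. ] [ 636.2 -261.9   13.2]
cutter_centre 0.58 [356.9 218.5] [ 524.9 -254.8   14. ] [ 525.6 -257.     3.6]
cutter_centre 0.18 [355.4 201.1] [ 578.8 -252.6   14. ] [ 579.1 -253.1   11.7]
red_brush_centre 0.7 [275.4 177.8] [658.
[... 1618 characters left out ...]
e 0.63 [288.9 283. ] [ 463.1 -254.5   10.5] [ 460.6 -257.8   15. ]
tan_brush_centre 0.76 [330.  261.8] [ 584.5 -250.3   10.5] [ 581.5 -253.2   14.6]
marker_tag 0.48 [326.9 231.2] [ 654.2 -155.2    6. ] [ 645.9 -163.7   15.7]
cutter_tag 0.62 [284.2 246.4] [ 523.1 -146.6    6. ] [ 517.7 -154.1   14.5]
red_brush_tag 0.52 [263.7 258. ] [ 457.3 -155.4    6. ] [ 454.2 -160.5   11.8]
tan_brush_tag 0.41 [309.3 239.9] [ 592.7 -159.1    6. ] [ 588.  -164.5   12.2]
flux_bottle_centre 0.55 [292.  191.5] [643.5  -4.3  50. ] [635.  -15.7  59.5]
solder_spool_centre 0.73 [248.  210.6] [506.9  12.7  22. ] [490.7 -17.4  47.7]
solder_spool_centre 0.24 [330.6 261.3] [ 578.2 -257.9   22. ] [ 582.5 -253.8   16.3]
```

View pictures.

```bash
python3 - <<'E'
import cv2
i=cv2.imread("pics/top0.png")[130:300,130:410]; cv2.imwrite("pics/top0c.png",cv2.resize(i,None,fx=2.85,fy=2.85,interpolation=2))
E
```

```text
(no output)
```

View pics/top0c.png

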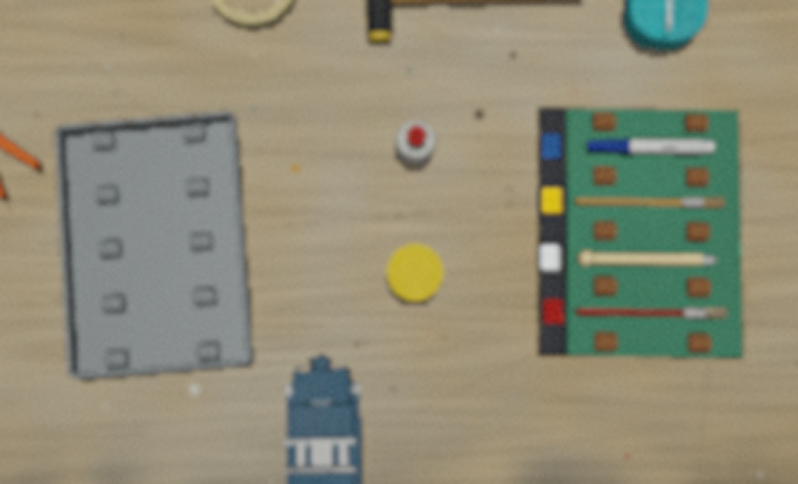

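View pics/side0.png

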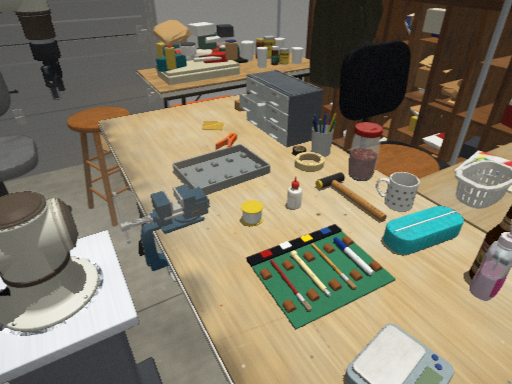

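The top view shows the tray on the left (crop 155,245) and the rack on the right (crop 645,235). The tags and tools agree on the order from near to far: red, cutter, tan, marker. The bottle is at crop (416,140) and the spool at (415,272), between rack and tray. A vise stands on the near side (crop 320,400).

```bash
cat > m.py <<'E'
from h import *
def cloud(p,h=None):
    K=np.array(p["mtx"]);T=np.array(p["world_from_camera"]);v,u=np.mgrid[:384,:512]
    d=np.stack([(u-K[0,2])/K[0,0],-(v-K[1,2])/K[1,1],-np.ones(u.shape)],-1)
    if h is None: return (d*p["z_map"][...,None])@T[:3,:3].T+T[:3,3]
    w=d@T[:3,:3].T; return T[:3,3]+w*((h-T[2,3])/w[...,2])[...,None]
def big(m):
    n,l,s,c=cv2.connectedComponentsWithStats(m.astype(np.uint8)); 
    return l==1+np.argmax(s[1:,4]) if n>1 else m
def axis(q):
    c=q.mean(0);e=np.linalg.svd(q-c,full_matrices=False)[2][0]
    e=e*np.sign(e[1]);t=(q-c)@e
    return c+e*(t.max()+t.min())/2,np.degrees(np.arctan2(-e[0],e[1])),np.ptp(t)  # centre, yaw of y axis, length
E
cat > m1.py <<'E'
from m import *
np.set_printoptions(precision=1,suppress=True)
p=get_image("top");C=cloud(p);hsv=cv2.cvtColor(p["img"],cv2.COLOR_RGB2HSV);X,Y,Z=C[...,0],C[...,1],C[...,2]
print("table z",np.median(Z[(abs(Y-120)<20)&(abs(X-550)<60)]))
t=(abs(X-540)<180)&(abs(Y-270)<135)&(p["z_map"]>0)
for lo in(15,22,27):
    q=C[big(t&(Z>lo)&(Z<45))][:,:2].astype(np.float32);print("tray rim",cv2.minAreaRect(q),len(q))
m=big(t&(hsv[...,1]<60));q=cloud(p,32)[m][:,:2].astype(np.float32);print("tray grey@32",cv2.minAreaRect(q))
r=(abs(cloud(p,6)[...,0]-550)<160)&(abs(cloud(p,6)[...,1]+250)<125)
Hh,S,V=hsv[...,0],hsv[...,1],hsv[...,2]
g=r&(((Hh>55)&(Hh<95)&(S>80))|(V<80))
q=cloud(p,6)[cv2.morphologyEx(g.astype(np.uint8),cv2.MORPH_OPEN,np.ones((3,3)))>0][:,:2].astype(np.float32);print("rack",cv2.minAreaRect(q))
for x in(456,525,584,640):
    print(x,p["img"][int(round(0)),0] if 0 else "")
E
python3 m1.py
python3 - <<'E'
from h import *
i=cv2.imread("pics/top0.png")
cv2.imwrite("pics/rack.png",cv2.resize(i[160:262,312:400],None,fx=6,fy=5.8,interpolation=0))
E
```

```text
table z 0.7587222048539388
tray rim ((547.8106689453125, 280.21441650390625), (276.1830139160156, 198.7396697998047), 3.3183584213256836) 746
tray rim ((547.8106689453125, 280.21441650390625), (276.1830139160156, 198.7396697998047), 3.3183584213256836) 671
tray rim ((547.8106689453125, 280.21441650390625), (276.1830139160156, 198.7396697998047), 3.3183584213256836) 604
tray grey@32 ((538.1084594726562, 263.79571533203125), (263.0408935546875, 352.5549011230469), 89.9144515991211)
rack ((549.4893188476562, -249.43826293945312), (211.77203369140625, 264.9765319824219), 87.91094207763672)
456 
525 
584 
640
```

```bash
cat > m2.py <<'E'
from m import *
np.set_printoptions(precision=1,suppress=True)
p=get_image("top");C=cloud(p);hsv=cv2.cvtColor(p["img"],cv2.COLOR_RGB2HSV);Hh,S,V=[hsv[...,i].astype(int) for i in range(3)]
P=cloud(p,12)
r=(abs(P[...,0]-549)<125)&(abs(P[...,1]+257)<87)&~((Hh>55)&(Hh<95)&(S>90))
for n,x,h,top in(("red",457,11,15),("cutter",522,14,22),("tan",586,11,15),("marker",646,14,22)):
    P=cloud(p,h); m=big(r&(abs(P[...,0]-x)<17)&(C[...,2]>9)|(r&(abs(P[...,0]-x)<9)))
    q=P[m][:,:2]; k=q[abs(q[:,1]+257)<32]
    f=np.polyfit(k[:,1],k[:,0],1); yc=(q[:,1].max()+q[:,1].min())/2
    print(n,"x@mid",np.polyval(f,yc),"y",yc,"len",np.ptp(q[:,1]),"yaw",-np.degrees(f[0]),"maxZ",np.percentile(C[m][:,2],90))
P=cloud(p,9)
for n,c in(("blue",(Hh>100)&(Hh<125)&(S>120)),("yel",(Hh>22)&(Hh<33)&(S>150)),("white",(S<50)&(V>150)),("red",((Hh<5)|(Hh>175))&(S>150))):
    q=P[big(c&(abs(P[...,1]+150)<16)&(abs(P[...,0]-549)<125))][:,:2];print(n,q.mean(0),len(q))
E
python3 m2.py
```

```text
red x@mid 461.029474306394 y -255.9136828169008 len 164.94115431469905 yaw -1.6622369718973276 maxZ 17.441592851371208
cutter x@mid 519.9786484089733 y -253.16184460873717 len 150.12845314905192 yaw -2.4855873868684704 maxZ 21.778668241835703
tan x@mid 582.4948261398371 y -259.81337021739546 len 163.55300478863046 yaw -4.07479606827835 maxZ 17.758005843014416
marker x@mid 642.4308891805065 y -264.98068513307277 len 139.2197676317298 yaw -0.33581667795673026 maxZ 24.148082751866333
blue [ 645.  -156.1] 60
yel [ 585.9 -153.7] 66
white [ 523.1 -149.4] 65
red [ 464.4 -151.8] 58
```

View pics/rack.png

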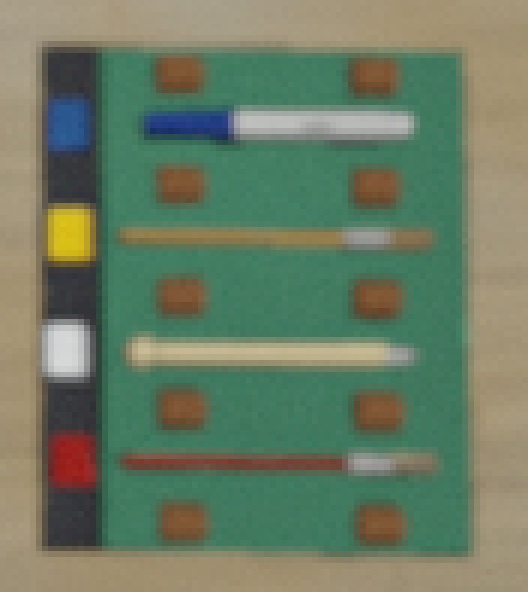

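Tools measured (x, y): red (461,-256), cutter (520,-253), tan (582,-260) and marker (642,-265), consistent with the 60 mm pitch. Tray centre is (548,280), yaw about +3.3°.

```bash
cat > go.py <<'E'
import sys
from h import *
from scipy.spatial.transform import Rotation as R
# go.py x y z yaw : TCP target; yaw (deg) = turn of slot y axis. prints slide (m) and roll
def go(x,y,z,yaw,s=None):
    s=s or read_state();A=R.from_quat(s["ee_rot"]).as_matrix()
    d=A.T@(np.array([x,y,z])-s["position"])/1000
    a=np.radians(yaw); t=A.T@np.array([np.cos(a),np.sin(a),0])   # row direction; tool y should lie along +-t
    r=np.degrees(np.arctan2(-t[0],t[1])); r=(r+90)%180-90
    print("slide",d.round(4),"roll",round(r,1),"or",round(r-180*np.sign(r),1))
if __name__=="__main__":
    s=read_state();print({k:np.round(s[k],3) for k in("clock","joints","position","ee_rot","contact_force","gripper_width","grasp_force")})
    a=list(map(float,sys.argv[1:]))
    for i in range(0,len(a),4): go(*a[i:i+4],s)
E
python3 go.py 461 -256 300 -1.5  461 -256 180.5 -1.5
```

```text
{'clock': np.float64(1.4), 'joints': array([ 1.603,  0.385,  0.008, -0.   , -1.194, -0.259]), 'position': array([140.505, 608.983, 404.719]), 'ee_rot': array([ 0.994, -0.113, -0.   , -0.   ]), 'contact_force': array([ 0.86 , -0.236,  0.42 ]), 'gripper_width': np.float64(85.288), 'grasp_force': np.float64(0.0)}
slide [0.5068 0.7708 0.1047] roll 78.5 or -101.5
slide [0.5068 0.7708 0.2242] roll 78.5 or -101.5
```

```bash
python3 go.py 500 200 340 -1.5  500 -100 300 -1.5
```

```text
{'clock': np.float64(1.4), 'joints': array([ 1.603,  0.385,  0.008, -0.   , -1.194, -0.259]), 'position': array([140.505, 608.983, 404.719]), 'ee_rot': array([ 0.994, -0.113, -0.   , -0.   ]), 'contact_force': array([ 0.86 , -0.236,  0.42 ]), 'gripper_width': np.float64(85.288), 'grasp_force': np.float64(0.0)}
slide [0.4422 0.3177 0.0647] roll 78.5 or -101.5
slide [0.5097 0.61   0.1047] roll 78.5 or -101.5
```

carry_out([
  [0.442,0.318,0.065],
  [0.442,0.318,0.065],
  [0.442,0.318,0.065],
  [0.442,0.318,0.065],
  [0.442,0.318,0.065],
  [0.442,0.318,0.065],
  [0.442,0.318,0.065],
  [0.442,0.318,0.065],
], roll=[78.5,78.5,78.5,78.5,78.5,78.5,78.5,78.5], claw=[0.04,0.04,0.04,0.04,0.04,0.04,0.04,0.04])

```text
clock: 2.4
position: [469.1, 234.2, 345.7]
ee_rot: [-0.697, 0.717, -0.0, 0.001]
contact_force: [0.5, -0.6, -0.5]
gripper_width: 39.7
grasp_force: 0.0
```

```bash
python3 go.py 461 -256 300 -1.5
```

```text
{'clock': np.float64(2.4), 'joints': array([ 0.773,  0.267, -0.325,  0.   , -0.977, -0.801]), 'position': array([469.096, 234.238, 345.678]), 'ee_rot': array([-0.697,  0.717, -0.   ,  0.001]), 'contact_force': array([ 0.474, -0.611, -0.486]), 'gripper_width': np.float64(39.706), 'grasp_force': np.float64(0.0)}
slide [ 0.4903 -0.0057  0.0453] roll -0.1 or 179.9
```

carry_out([
  [0.49,-0.006,0.045],
  [0.49,-0.006,0.045],
  [0.49,-0.006,0.045],
  [0.49,-0.006,0.045],
  [0.49,-0.006,0.045],
  [0.49,-0.006,0.045],
  [0.49,-0.006,0.045],
  [0.49,-0.006,0.045],
], roll=[0,0,0,0,0,0,0,0], claw=[0.04,0.04,0.04,0.04,0.04,0.04,0.04,0.04])

```text
clock: 3.4
position: [461.0, -256.4, 300.5]
ee_rot: [-0.698, 0.716, -0.0, 0.0]
contact_force: [1.0, 0.2, -0.4]
gripper_width: 39.7
grasp_force: 0.0
```

```bash
python3 go.py 461 -256 230 -1.5 461 -256 180.5 -1.5
python3 - <<'E'
from h import *
p=get_image("side");save(p,"s1");i=cv2.imread("pics/s1.png")[180:330,220:420];cv2.imwrite("pics/s1c.png",cv2.resize(i,None,fx=4,fy=4,interpolation=2))
E
```

```text
{'clock': np.float64(3.4), 'joints': array([-0.2  ,  0.324, -0.375,  0.   , -0.871,  0.173]), 'position': array([ 460.983, -256.418,  300.533]), 'ee_rot': array([-0.698,  0.716, -0.   ,  0.   ]), 'contact_force': array([ 0.983,  0.163, -0.399]), 'gripper_width': np.float64(39.676), 'grasp_force': np.float64(0.0)}
slide [-0.0004  0.      0.0705] roll -0.0 or 180.0
slide [-5.0e-04  1.0e-04  1.2e-01] roll -0.0 or 180.0
```

carry_out([
  [0,0,0.04],
  [0,0,0.08],
  [0,0,0.09],
  [0,0,0.09],
], roll=[0,0,0,0], claw=[0.04,0.04,0.04,0.04])

```text
clock: 3.95
position: [461.6, -254.2, 210.6]
ee_rot: [-0.698, 0.716, 0.0, -0.0]
contact_force: [-0.1, 0.1, 0.2]
gripper_width: 39.9
grasp_force: 0.0
```

```bash
python3 go.py 461 -256 180.5 -1.5
python3 - <<'E'
from h import *
p=get_image("side");save(p,"s1");i=cv2.imread("pics/s1.png")[200:330,220:400];cv2.imwrite("pics/s1c.png",cv2.resize(i,None,fx=4,fy=4,interpolation=2))
E
```

```text
{'clock': np.float64(3.95), 'joints': array([-0.195,  0.449, -0.467,  0.001, -0.655,  0.169]), 'position': array([ 461.631, -254.163,  210.612]), 'ee_rot': array([-0.698,  0.716,  0.   , -0.   ]), 'contact_force': array([-0.135,  0.15 ,  0.238]), 'gripper_width': np.float64(39.941), 'grasp_force': np.float64(0.0)}
slide [0.0018 0.0006 0.0301] roll 0.0 or -180.0
```

View pics/s1c.png

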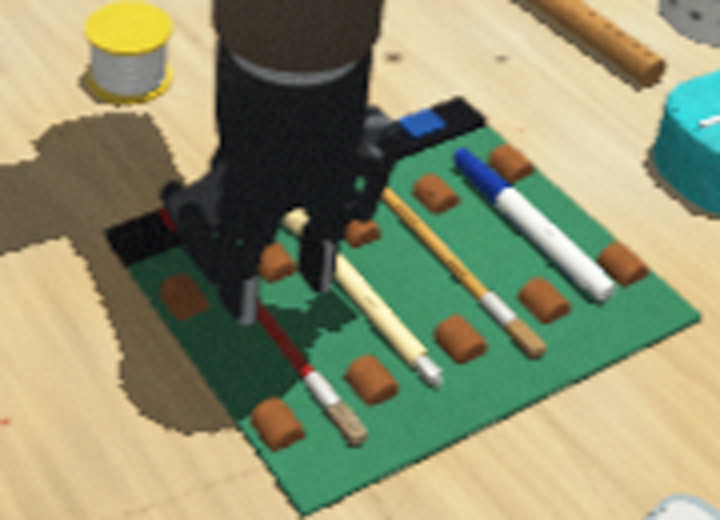

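The fingers straddle the red brush at crop (270,310), clear of the cutter. I'll descend and close.

carry_out([
  [0,0,0.02],
  [0,0,0.03],
  [0,0,0.03],
  [0,0,0.03],
  [0,0,0.03],
  [0,0,0.03],
  [0,0,0.03],
], roll=[0,0,0,0,0,0,0], claw=[0.04,0.04,0.04,0.0,0.0,0.0,0.0])

```text
clock: 4.88
position: [461.6, -254.2, 181.5]
ee_rot: [-0.698, 0.716, -0.001, 0.0]
contact_force: [-0.9, 0.9, 5.7]
gripper_width: 10.1
grasp_force: 59.4
```

```bash
python3 go.py 461 -256 320 -1.5
```

```text
{'clock': np.float64(4.875), 'joints': array([-0.195,  0.496, -0.489,  0.   , -0.583,  0.169]), 'position': array([ 461.627, -254.207,  181.452]), 'ee_rot': array([-0.698,  0.716, -0.001,  0.   ]), 'contact_force': array([-0.941,  0.881,  5.722]), 'gripper_width': np.float64(10.124), 'grasp_force': np.float64(59.446)}
slide [ 0.0019  0.0003 -0.1385] roll 0.0 or -180.0
```

```bash
python3 go.py 637.6 285.4 320 3.3
```

```text
{'clock': np.float64(4.875), 'joints': array([-0.195,  0.496, -0.489,  0.   , -0.583,  0.169]), 'position': array([ 461.627, -254.207,  181.452]), 'ee_rot': array([-0.698,  0.716, -0.001,  0.   ]), 'contact_force': array([-0.941,  0.881,  5.722]), 'gripper_width': np.float64(10.124), 'grasp_force': np.float64(59.446)}
slide [-0.5439 -0.1623 -0.1386] roll -4.8 or 175.2
```

carry_out([
  [0,0,-0.03],
  [0,0,-0.09],
  [0,0,-0.138],
  [0,0,-0.138],
], roll=[0,0,0,0], claw=[0,0,0,0])

```text
clock: 5.38
position: [462.1, -254.4, 322.8]
ee_rot: [-0.698, 0.716, -0.004, 0.003]
contact_force: [-0.4, -0.3, -1.1]
gripper_width: 9.7
grasp_force: 58.7
```

```bash
python3 go.py 637.6 285.4 320 3.3
```

```text
{'clock': np.float64(5.375), 'joints': array([-0.195,  0.296, -0.35 ,  0.001, -0.915,  0.169]), 'position': array([ 462.116, -254.43 ,  322.834]), 'ee_rot': array([-0.698,  0.716, -0.004,  0.003]), 'contact_force': array([-0.436, -0.334, -1.084]), 'gripper_width': np.float64(9.679), 'grasp_force': np.float64(58.748)}
slide [-0.5441 -0.1616  0.0031] roll -4.8 or 175.2
```

carry_out([
  [-0.06,-0.018,0],
  [-0.12,-0.036,0],
  [-0.18,-0.053,0],
  [-0.24,-0.071,0],
  [-0.3,-0.089,0],
  [-0.36,-0.107,0],
  [-0.42,-0.125,0],
  [-0.48,-0.143,0],
], roll=[-1,-2,-3,-4,-4.8,-4.8,-4.8,-4.8], claw=[0,0,0,0,0,0,0,0])

```text
clock: 6.38
position: [616.5, 223.0, 316.8]
ee_rot: [0.727, -0.686, -0.0, 0.001]
contact_force: [0.8, -0.9, -0.2]
gripper_width: 9.7
grasp_force: 58.8
```

```bash
python3 go.py 637.6 285.4 320 3.3  637.6 285.4 215 3.3
```

```text
{'clock': np.float64(6.375), 'joints': array([ 0.593,  0.504, -0.029, -0.   , -1.041, -0.535]), 'position': array([616.458, 223.039, 316.845]), 'ee_rot': array([ 0.727, -0.686, -0.   ,  0.001]), 'contact_force': array([ 0.821, -0.904, -0.208]), 'gripper_width': np.float64(9.741), 'grasp_force': np.float64(58.755)}
slide [-0.061  -0.0247 -0.0033] roll 0.0 or -180.0
slide [-0.0611 -0.0249  0.1017] roll 0.0 or -180.0
```

carry_out([
  [-0.05,-0.02,0],
  [-0.061,-0.025,0],
  [-0.061,-0.025,0],
  [-0.061,-0.025,0.05],
  [-0.061,-0.025,0.095],
  [-0.061,-0.025,0.095],
], roll=[0,0,0,0,0,0], claw=[0,0,0,0,0,0])

```text
clock: 7.12
position: [636.3, 280.7, 219.3]
ee_rot: [0.726, -0.687, -0.001, 0.005]
contact_force: [-0.1, -0.3, 1.0]
gripper_width: 9.5
grasp_force: 58.8
```

```bash
python3 go.py 637.6 285.4 179.5 3.3
python3 - <<'E'
from h import *
p=get_image("side");save(p,"s2");i=cv2.imread("pics/s2.png")[100:230,130:310];cv2.imwrite("pics/s2c.png",cv2.resize(i,None,fx=4,fy=4,interpolation=2))
E
```

```text
{'clock': np.float64(7.125), 'joints': array([ 0.647,  0.663, -0.007, -0.001, -0.911, -0.591]), 'position': array([636.349, 280.703, 219.259]), 'ee_rot': array([ 0.726, -0.687, -0.001,  0.005]), 'contact_force': array([-0.098, -0.303,  0.965]), 'gripper_width': np.float64(9.451), 'grasp_force': np.float64(58.773)}
slide [-0.0048 -0.0019  0.0397] roll -0.1 or 179.9
```

View pics/s2c.png

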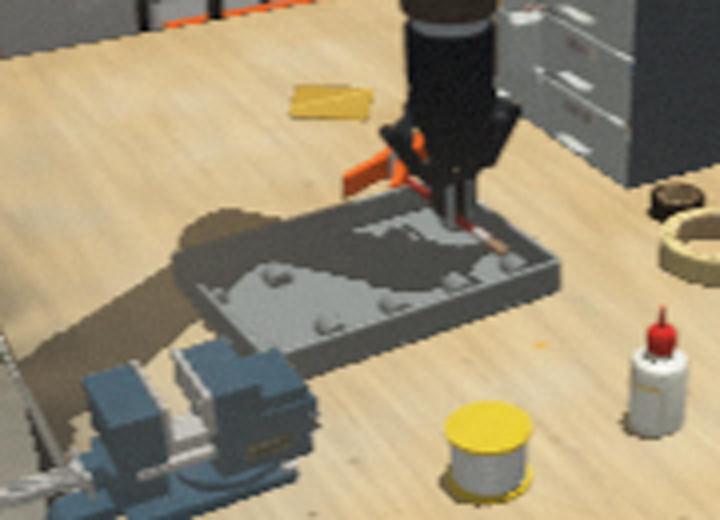

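The red brush hangs level at crop (455,215), over the far slot and between the walls. I'll lower it, release and rise.

carry_out([
  [-0.004,-0.002,0.02],
  [-0.004,-0.002,0.036],
  [-0.004,-0.002,0.039],
  [-0.004,-0.002,0.039],
], roll=[0,0,0,0], claw=[0,0,0,0])

```text
clock: 7.68
position: [639.7, 287.7, 184.3]
ee_rot: [0.727, -0.686, 0.0, 0.0]
contact_force: [0.0, 0.4, -0.2]
gripper_width: 9.9
grasp_force: 58.8
```

carry_out([
  [0,0,0],
  [0,0,0],
  [0,0,0],
  [0,0,-0.03],
  [0,0,-0.09],
  [0,0,-0.14],
  [0,0,-0.14],
], roll=[0,0,0,0,0,0,0], claw=[0.04,0.04,0.04,0.04,0.04,0.04,0.04])

```text
clock: 8.55
position: [640.5, 288.0, 331.1]
ee_rot: [0.727, -0.686, 0.002, -0.006]
contact_force: [0.2, -0.8, -1.2]
gripper_width: 39.8
grasp_force: 0.0
```

```bash
python3 go.py 520 -254 320 -1.5
```

```text
{'clock': np.float64(8.55), 'joints': array([ 0.652,  0.564,  0.116,  0.002, -1.111, -0.595]), 'position': array([640.499, 288.022, 331.087]), 'ee_rot': array([ 0.727, -0.686,  0.002, -0.006]), 'contact_force': array([ 0.228, -0.784, -1.177]), 'gripper_width': np.float64(39.814), 'grasp_force': np.float64(0.0)}
slide [0.5341 0.152  0.0065] roll 4.8 or -175.2
```

carry_out([
  [0.06,0.017,0],
  [0.12,0.034,0],
  [0.18,0.051,0],
  [0.24,0.068,0],
  [0.3,0.085,0],
  [0.36,0.102,0],
  [0.42,0.12,0],
  [0.48,0.137,0],
], roll=[1,2,3,4,4.8,4.8,4.8,4.8], claw=[0.04,0.04,0.04,0.04,0.04,0.04,0.04,0.04])

```text
clock: 9.55
position: [529.5, -201.2, 323.9]
ee_rot: [-0.698, 0.716, 0.0, -0.0]
contact_force: [1.3, 0.2, 0.2]
gripper_width: 39.8
grasp_force: 0.0
```

```bash
python3 go.py 520 -254 215 -2; python3 - <<'E'
from h import *
p=get_image("top");save(p,"t1");i=cv2.imread("pics/t1.png")[160:270,140:230];cv2.imwrite("pics/t1c.png",cv2.resize(i,None,fx=5,fy=5,interpolation=2))
E
```

```text
{'clock': np.float64(9.55), 'joints': array([-0.077,  0.358, -0.252, -0.   , -0.962,  0.051]), 'position': array([ 529.494, -201.226,  323.88 ]), 'ee_rot': array([-0.698,  0.716,  0.   , -0.   ]), 'contact_force': array([1.33 , 0.242, 0.192]), 'gripper_width': np.float64(39.83), 'grasp_force': np.float64(0.0)}
slide [0.053  0.008  0.1089] roll 0.5 or -179.5
```

View pics/t1c.png

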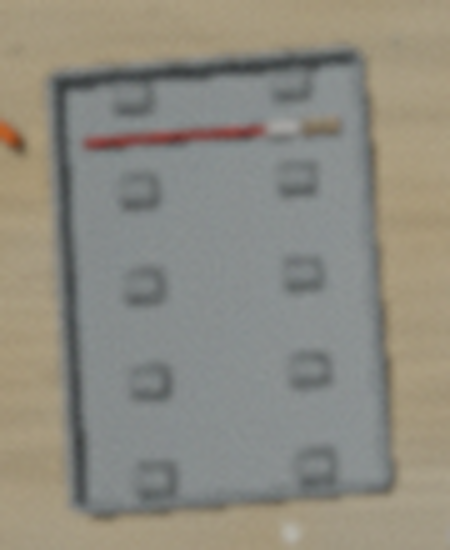

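The red brush lies flat and centred in the far slot (crop 214,137), midway between ridge rows 92 and 186. Next is the cutter.

carry_out([
  [0.053,0.008,0],
  [0.053,0.008,0],
  [0.053,0.008,0.05],
  [0.053,0.008,0.1],
  [0.053,0.008,0.12],
  [0.053,0.008,0.12],
], roll=[0,0,0,0,0,0], claw=[0.04,0.04,0.04,0.04,0.04,0.04])

```text
clock: 10.35
position: [520.6, -251.4, 202.3]
ee_rot: [-0.698, 0.716, 0.002, -0.001]
contact_force: [0.4, 0.5, -0.1]
gripper_width: 40.2
grasp_force: 0.0
```

```bash
python3 go.py 520 -254 182 -2
```

```text
{'clock': np.float64(10.35), 'joints': array([-0.17 ,  0.527, -0.342, -0.   , -0.707,  0.145]), 'position': array([ 520.599, -251.355,  202.29 ]), 'ee_rot': array([-0.698,  0.716,  0.002, -0.001]), 'contact_force': array([ 0.37 ,  0.463, -0.091]), 'gripper_width': np.float64(40.225), 'grasp_force': np.float64(0.0)}
slide [0.0027 0.0004 0.0203] roll 0.5 or -179.5
```

carry_out([
  [0.002,0,0.02],
  [0.002,0,0.02],
  [0.002,0,0.02],
  [0.002,0,0.02],
  [0.002,0,0.02],
  [0.002,0,0.02],
], roll=[0,0,0,0,0,0], claw=[0.04,0.04,0,0,0,0])

```text
clock: 11.1
position: [521.6, -254.2, 186.1]
ee_rot: [-0.698, 0.716, -0.001, 0.001]
contact_force: [-1.2, 1.7, 6.1]
gripper_width: 9.1
grasp_force: 58.7
```

carry_out([
  [0,0,-0.03],
  [0,0,-0.09],
  [0,0,-0.14],
  [0,0,-0.14],
], roll=[0,0,0,0], claw=[0,0,0,0])

```text
clock: 11.6
position: [522.0, -254.6, 329.7]
ee_rot: [-0.698, 0.716, -0.005, 0.003]
contact_force: [0.1, -0.5, -1.1]
gripper_width: 9.2
grasp_force: 58.9
```

```bash
python3 go.py 577.8 281 325 3.3
```

```text
{'clock': np.float64(11.6), 'joints': array([-0.175,  0.372, -0.213,  0.001, -0.974,  0.149]), 'position': array([ 521.995, -254.575,  329.717]), 'ee_rot': array([-0.698,  0.716, -0.005,  0.003]), 'contact_force': array([ 0.05 , -0.483, -1.086]), 'gripper_width': np.float64(9.18), 'grasp_force': np.float64(58.855)}
slide [-0.5368 -0.0421  0.0038] roll -4.8 or 175.2
```

```bash
python3 - <<'E'
from h import *
p=get_image("side");save(p,"s3");i=cv2.imread("pics/s3.png")[130:330,220:420];cv2.imwrite("pics/s3c.png",cv2.resize(i,None,fx=3,fy=3,interpolation=2))
E
```

```text
(no output)
```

View pics/s3c.png

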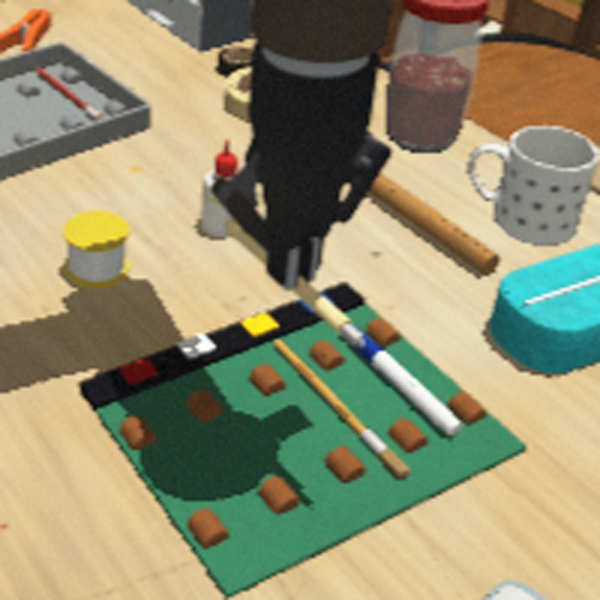

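The cutter is held level near the fingertips (crop 310,300). I'll carry it more gently.

carry_out([
  [-0.03,-0.003,0],
  [-0.08,-0.006,0],
  [-0.135,-0.011,0],
  [-0.19,-0.015,0],
  [-0.245,-0.02,0],
  [-0.3,-0.024,0],
  [-0.355,-0.028,0],
  [-0.41,-0.032,0],
], roll=[-1,-2,-3,-4,-4.8,-4.8,-4.8,-4.8], claw=[0,0,0,0,0,0,0,0])

```text
clock: 12.65
position: [563.2, 156.4, 322.4]
ee_rot: [0.727, -0.686, -0.001, 0.002]
contact_force: [1.0, -0.4, -1.5]
gripper_width: 9.1
grasp_force: 58.9
```

```bash
python3 go.py 577.8 281 325 3.3
```

```text
{'clock': np.float64(12.65), 'joints': array([ 0.548,  0.388, -0.208, -0.001, -0.979, -0.49 ]), 'position': array([563.194, 156.361, 322.443]), 'ee_rot': array([ 0.727, -0.686, -0.001,  0.002]), 'contact_force': array([ 1.023, -0.424, -1.547]), 'gripper_width': np.float64(9.147), 'grasp_force': np.float64(58.857)}
slide [-0.1236 -0.0217 -0.0028] roll -0.0 or 180.0
```

carry_out([
  [-0.05,-0.01,0],
  [-0.09,-0.017,0],
  [-0.118,-0.021,0],
  [-0.121,-0.021,0.04],
  [-0.121,-0.021,0.08],
  [-0.121,-0.021,0.115],
  [-0.121,-0.021,0.115],
  [-0.121,-0.021,0.115],
], roll=[0,0,0,0,0,0,0,0], claw=[0,0,0,0,0,0,0,0])

```text
clock: 13.65
position: [578.3, 276.8, 210.4]
ee_rot: [0.727, -0.686, 0.0, -0.001]
contact_force: [0.7, -0.1, -0.1]
gripper_width: 9.6
grasp_force: 58.9
```

```bash
python3 go.py 577.8 281 182 3.3
```

```text
{'clock': np.float64(13.65), 'joints': array([ 0.698,  0.597, -0.172,  0.001, -0.801, -0.641]), 'position': array([578.347, 276.848, 210.393]), 'ee_rot': array([ 0.727, -0.686,  0.   , -0.001]), 'contact_force': array([ 0.706, -0.068, -0.06 ]), 'gripper_width': np.float64(9.58), 'grasp_force': np.float64(58.861)}
slide [-0.0042  0.0003  0.0284] roll 0.0 or -180.0
```

carry_out([
  [-0.004,0,0.018],
  [-0.004,0,0.027],
  [-0.004,0,0.027],
  [-0.004,0,0.027],
  [-0.004,0,0.027],
], roll=[0,0,0,0,0], claw=[0,0,0,0,0])

```text
clock: 14.28
position: [577.4, 281.1, 184.1]
ee_rot: [0.728, -0.686, 0.0, -0.0]
contact_force: [-3.9, -0.0, 8.0]
gripper_width: 8.9
grasp_force: 59.6
```

carry_out([
  [0,0,0],
  [0,0,0],
  [0,0,0],
  [0,0,-0.03],
  [0,0,-0.09],
  [0,0,-0.14],
  [0,0,-0.14],
  [0,0,-0.14],
], roll=[0,0,0,0,0,0,0,0], claw=[0.04,0.04,0.04,0.04,0.04,0.04,0.04,0.04])

```text
clock: 15.28
position: [577.2, 280.5, 321.9]
ee_rot: [0.727, -0.687, -0.0, 0.0]
contact_force: [0.4, -1.2, -0.6]
gripper_width: 39.9
grasp_force: 0.0
```

```bash
python3 go.py 583 -259 325 -2
```

```text
{'clock': np.float64(15.275), 'joints': array([ 7.040e-01,  4.770e-01, -6.100e-02, -1.000e-03, -1.034e+00,
       -6.460e-01]), 'position': array([577.18 , 280.492, 321.89 ]), 'ee_rot': array([ 0.727, -0.687, -0.   ,  0.   ]), 'contact_force': array([ 0.394, -1.173, -0.562]), 'gripper_width': np.float64(39.945), 'grasp_force': np.float64(0.0)}
slide [ 0.5389  0.0251 -0.0031] roll 5.3 or -174.7
```

carry_out([
  [0.06,0.003,0],
  [0.12,0.006,0],
  [0.18,0.009,0],
  [0.24,0.012,0],
  [0.3,0.015,0],
  [0.36,0.018,0],
  [0.42,0.021,0],
  [0.48,0.024,0],
], roll=[1,2,3,4,5,5.3,5.3,5.3], claw=[0.04,0.04,0.04,0.04,0.04,0.04,0.04,0.04])

```text
clock: 16.27
position: [580.7, -201.7, 320.2]
ee_rot: [-0.695, 0.719, 0.002, -0.001]
contact_force: [0.8, 1.2, -0.0]
gripper_width: 40.1
grasp_force: 0.0
```

```bash
python3 go.py 583 -259 210 -2; python3 - <<'E'
from h import *
p=get_image("top");save(p,"t2");i=cv2.imread("pics/t2.png")[160:270,140:230];cv2.imwrite("pics/t2c.png",cv2.resize(i,None,fx=5,fy=5,interpolation=2))
E
```

```text
{'clock': np.float64(16.275), 'joints': array([-0.071,  0.437, -0.133, -0.   , -1.004,  0.037]), 'position': array([ 580.723, -201.694,  320.234]), 'ee_rot': array([-0.695,  0.719,  0.002, -0.001]), 'contact_force': array([ 0.821,  1.202, -0.007]), 'gripper_width': np.float64(40.068), 'grasp_force': np.float64(0.0)}
slide [ 0.0572 -0.0047  0.1102] roll 0.0 or -180.0
```

View pics/t2c.png

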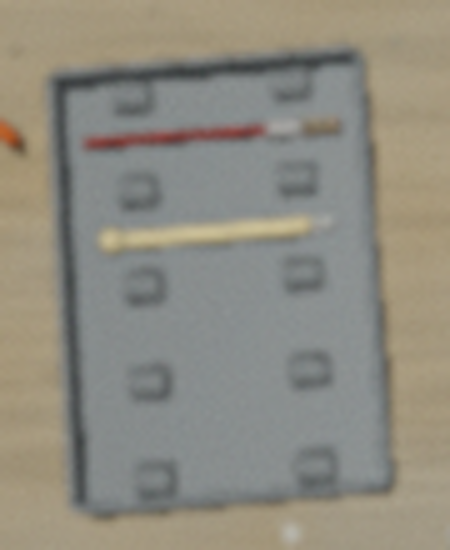

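The cutter lies centred in the second-farthest slot (crop 217,233). Now the tan brush.

carry_out([
  [0.054,-0.004,0],
  [0.054,-0.004,0],
  [0.054,-0.004,0.05],
  [0.054,-0.004,0.1],
  [0.054,-0.004,0.115],
  [0.054,-0.004,0.115],
  [0.054,-0.004,0.115],
], roll=[0,0,0,0,0,0,0], claw=[0.04,0.04,0.04,0.04,0.04,0.04,0.04])

```text
clock: 17.2
position: [584.4, -253.8, 209.4]
ee_rot: [-0.695, 0.719, -0.002, 0.001]
contact_force: [0.3, -0.1, -0.4]
gripper_width: 39.7
grasp_force: 0.0
```

```bash
python3 go.py 583 -259 180.5 -2
```

```text
{'clock': np.float64(17.2), 'joints': array([-0.156,  0.592, -0.184,  0.001, -0.791,  0.122]), 'position': array([ 584.367, -253.841,  209.428]), 'ee_rot': array([-0.695,  0.719, -0.002,  0.001]), 'contact_force': array([ 0.299, -0.082, -0.403]), 'gripper_width': np.float64(39.675), 'grasp_force': np.float64(0.0)}
slide [0.0052 0.0013 0.0289] roll 0.1 or -179.9
```

carry_out([
  [0.005,0.001,0.02],
  [0.005,0.001,0.029],
  [0.005,0.001,0.029],
  [0.005,0.001,0.029],
  [0.005,0.001,0.029],
  [0.005,0.001,0.029],
  [0.005,0.001,0.029],
], roll=[0,0,0,0,0,0,0], claw=[0.04,0.04,0.04,0,0,0,0])

```text
clock: 18.08
position: [582.6, -259.0, 180.1]
ee_rot: [-0.695, 0.719, -0.001, 0.0]
contact_force: [-1.3, 0.6, 6.7]
gripper_width: 10.0
grasp_force: 60.9
```

carry_out([
  [0,0,-0.03],
  [0,0,-0.09],
  [0,0,-0.14],
  [0,0,-0.14],
], roll=[0,0,0,0], claw=[0,0,0,0])

```text
clock: 18.58
position: [583.3, -259.2, 324.4]
ee_rot: [-0.695, 0.719, -0.005, 0.003]
contact_force: [0.1, 0.5, -2.0]
gripper_width: 9.9
grasp_force: 59.8
```

```bash
python3 go.py 517.9 278.5 325 3.3
```

```text
{'clock': np.float64(18.575), 'joints': array([-1.65e-01,  4.67e-01, -7.20e-02,  1.00e-03, -1.02e+00,  1.30e-01]), 'position': array([ 583.339, -259.153,  324.367]), 'ee_rot': array([-0.695,  0.719, -0.005,  0.003]), 'contact_force': array([ 0.119,  0.5  , -2.029]), 'gripper_width': np.float64(9.916), 'grasp_force': np.float64(59.805)}
slide [-0.5351  0.0837 -0.003 ] roll -5.3 or 174.7
```

carry_out([
  [-0.03,0.005,0],
  [-0.08,0.012,0],
  [-0.135,0.021,0],
  [-0.19,0.03,0],
  [-0.245,0.038,0],
  [-0.3,0.047,0],
  [-0.355,0.055,0],
  [-0.41,0.064,0],
], roll=[-1,-2,-3,-4,-5,-5.3,-5.3,-5.3], claw=[0,0,0,0,0,0,0,0])

```text
clock: 19.58
position: [531.8, 154.8, 317.8]
ee_rot: [0.727, -0.686, -0.0, 0.0]
contact_force: [0.8, 0.5, -0.8]
gripper_width: 9.8
grasp_force: 59.8
```

```bash
python3 go.py 517.9 278.5 325 3.3
```

```text
{'clock': np.float64(19.575), 'joints': array([ 0.576,  0.345, -0.29 , -0.   , -0.937, -0.518]), 'position': array([531.826, 154.82 , 317.797]), 'ee_rot': array([ 0.727, -0.686, -0.   ,  0.   ]), 'contact_force': array([ 0.804,  0.537, -0.751]), 'gripper_width': np.float64(9.753), 'grasp_force': np.float64(59.806)}
slide [-0.1243  0.0068 -0.0072] roll 0.0 or -180.0
```

carry_out([
  [-0.05,0.003,0],
  [-0.09,0.005,0],
  [-0.119,0.006,0],
  [-0.121,0.006,0.04],
  [-0.121,0.006,0.08],
  [-0.121,0.006,0.11],
  [-0.121,0.006,0.11],
  [-0.121,0.006,0.11],
], roll=[0,0,0,0,0,0,0,0], claw=[0,0,0,0,0,0,0,0])

```text
clock: 20.58
position: [519.9, 273.8, 209.3]
ee_rot: [0.727, -0.686, 0.0, -0.001]
contact_force: [0.5, -0.2, -0.0]
gripper_width: 9.8
grasp_force: 59.8
```

```bash
python3 go.py 517.9 278.5 179.5 3.3
```

```text
{'clock': np.float64(20.575), 'joints': array([ 0.76 ,  0.528, -0.315,  0.001, -0.726, -0.703]), 'position': array([519.938, 273.819, 209.262]), 'ee_rot': array([ 0.727, -0.686,  0.   , -0.001]), 'contact_force': array([ 0.474, -0.245, -0.014]), 'gripper_width': np.float64(9.77), 'grasp_force': np.float64(59.824)}
slide [-0.0048  0.0018  0.0298] roll 0.0 or -180.0
```

carry_out([
  [-0.004,0.002,0.02],
  [-0.004,0.002,0.03],
  [-0.004,0.002,0.03],
  [-0.004,0.002,0.03],
  [-0.004,0.002,0.03],
], roll=[0,0,0,0,0], claw=[0,0,0,0,0])

```text
clock: 21.2
position: [517.5, 277.4, 179.1]
ee_rot: [0.727, -0.686, 0.0, -0.001]
contact_force: [-0.9, 0.6, 0.6]
gripper_width: 10.2
grasp_force: 59.8
```

carry_out([
  [0,0,0],
  [0,0,0],
  [0,0,0],
  [0,0,-0.03],
  [0,0,-0.09],
  [0,0,-0.14],
  [0,0,-0.14],
  [0,0,-0.14],
], roll=[0,0,0,0,0,0,0,0], claw=[0.04,0.04,0.04,0.04,0.04,0.04,0.04,0.04])

```text
clock: 22.2
position: [516.9, 277.1, 318.1]
ee_rot: [0.727, -0.687, -0.0, 0.0]
contact_force: [-0.7, -0.4, -0.8]
gripper_width: 40.0
grasp_force: 0.0
```

```bash
python3 go.py 642.5 -263 330 -1
```

```text
{'clock': np.float64(22.2), 'joints': array([ 0.768,  0.395, -0.209, -0.001, -0.967, -0.71 ]), 'position': array([516.9  , 277.121, 318.091]), 'ee_rot': array([ 0.727, -0.687, -0.   ,  0.   ]), 'contact_force': array([-0.723, -0.409, -0.835]), 'gripper_width': np.float64(40.01), 'grasp_force': np.float64(0.0)}
slide [ 0.5464 -0.0944 -0.012 ] roll 4.3 or -175.7
```

carry_out([
  [0.06,-0.01,-0.005],
  [0.12,-0.02,-0.012],
  [0.18,-0.031,-0.012],
  [0.24,-0.041,-0.012],
  [0.3,-0.052,-0.012],
  [0.36,-0.062,-0.012],
  [0.42,-0.072,-0.012],
  [0.48,-0.083,-0.012],
], roll=[1,2,3,4,4.3,4.3,4.3,4.3], claw=[0.045,0.045,0.045,0.045,0.045,0.045,0.045,0.045])

```text
clock: 23.2
position: [627.8, -198.9, 328.1]
ee_rot: [-0.701, 0.713, 0.002, -0.001]
contact_force: [1.7, 0.6, 0.8]
gripper_width: 44.9
grasp_force: 0.0
```

```bash
python3 go.py 642.5 -263 210 -1
```

```text
{'clock': np.float64(23.2), 'joints': array([-0.062,  0.499, -0.006, -0.   , -1.07 ,  0.045]), 'position': array([ 627.815, -198.893,  328.062]), 'ee_rot': array([-0.701,  0.713,  0.002, -0.001]), 'contact_force': array([1.688, 0.622, 0.763]), 'gripper_width': np.float64(44.919), 'grasp_force': np.float64(0.0)}
slide [ 0.0639 -0.0163  0.118 ] roll 0.0 or -180.0
```

carry_out([
  [0.05,-0.013,0],
  [0.062,-0.016,0],
  [0.062,-0.016,0.02],
  [0.062,-0.016,0.07],
  [0.062,-0.016,0.11],
  [0.062,-0.016,0.118],
  [0.062,-0.016,0.118],
  [0.062,-0.016,0.118],
], roll=[0,0,0,0,0,0,0,0], claw=[0.045,0.045,0.045,0.045,0.045,0.045,0.045,0.045])

```text
clock: 24.2
position: [643.6, -259.2, 214.6]
ee_rot: [-0.701, 0.713, -0.002, 0.001]
contact_force: [-0.3, 0.7, 1.8]
gripper_width: 45.0
grasp_force: 0.0
```

```bash
python3 go.py 642.5 -263 181 -1
```

```text
{'clock': np.float64(24.2), 'joints': array([-0.15 ,  0.664, -0.021,  0.001, -0.882,  0.133]), 'position': array([ 643.59 , -259.174,  214.57 ]), 'ee_rot': array([-0.701,  0.713, -0.002,  0.001]), 'contact_force': array([-0.304,  0.672,  1.847]), 'gripper_width': np.float64(45.007), 'grasp_force': np.float64(0.0)}
slide [0.0038 0.0011 0.0336] roll 0.0 or -180.0
```

carry_out([
  [0.004,0.001,0.02],
  [0.004,0.001,0.033],
  [0.004,0.001,0.033],
  [0.004,0.001,0.033],
  [0.004,0.001,0.033],
  [0.004,0.001,0.033],
  [0.004,0.001,0.033],
], roll=[0,0,0,0,0,0,0], claw=[0.045,0.045,0.045,0,0,0,0])

```text
clock: 25.08
position: [641.9, -263.4, 180.1]
ee_rot: [-0.701, 0.713, -0.0, 0.0]
contact_force: [-0.9, 0.4, 4.3]
gripper_width: 13.0
grasp_force: 58.9
```

carry_out([
  [0,0,-0.03],
  [0,0,-0.09],
  [0,0,-0.14],
  [0,0,-0.14],
], roll=[0,0,0,0], claw=[0,0,0,0])

```text
clock: 25.58
position: [642.5, -263.4, 324.7]
ee_rot: [-0.701, 0.713, -0.004, 0.003]
contact_force: [0.2, 0.1, -0.6]
gripper_width: 12.9
grasp_force: 58.6
```

```bash
python3 go.py 458 275 330 3.3
```

```text
{'clock': np.float64(25.575), 'joints': array([-1.57e-01,  5.57e-01,  8.60e-02,  1.00e-03, -1.09e+00,  1.40e-01]), 'position': array([ 642.524, -263.44 ,  324.682]), 'ee_rot': array([-0.701,  0.713, -0.004,  0.003]), 'contact_force': array([ 0.228,  0.117, -0.581]), 'gripper_width': np.float64(12.881), 'grasp_force': np.float64(58.641)}
slide [-0.5352  0.1935 -0.0083] roll -4.3 or 175.7
```

carry_out([
  [-0.03,0.011,0],
  [-0.075,0.027,0],
  [-0.125,0.045,0],
  [-0.175,0.063,0],
  [-0.225,0.081,0],
  [-0.275,0.099,0],
  [-0.325,0.118,0],
  [-0.38,0.137,0],
], roll=[-1,-2,-3,-4,-4.3,-4.3,-4.3,-4.3], claw=[0,0,0,0,0,0,0,0])

```text
clock: 26.58
position: [510.0, 120.3, 318.0]
ee_rot: [0.727, -0.687, -0.001, 0.001]
contact_force: [0.5, 0.4, -0.4]
gripper_width: 13.0
grasp_force: 58.6
```

```bash
python3 go.py 458 275 320 3.3
```

```text
{'clock': np.float64(26.575), 'joints': array([ 0.541,  0.298, -0.361, -0.001, -0.915, -0.484]), 'position': array([510.003, 120.273, 317.986]), 'ee_rot': array([ 0.727, -0.687, -0.001,  0.001]), 'contact_force': array([ 0.486,  0.357, -0.352]), 'gripper_width': np.float64(13.05), 'grasp_force': np.float64(58.648)}
slide [-0.1574  0.0431 -0.002 ] roll -0.0 or 180.0
```

carry_out([
  [-0.055,0.015,0],
  [-0.11,0.03,0],
  [-0.153,0.042,0],
  [-0.155,0.042,0.02],
  [-0.155,0.042,0.07],
  [-0.155,0.042,0.11],
  [-0.155,0.042,0.11],
  [-0.155,0.042,0.11],
], roll=[0,0,0,0,0,0,0,0], claw=[0,0,0,0,0,0,0,0])

```text
clock: 27.58
position: [460.8, 271.7, 210.1]
ee_rot: [0.727, -0.686, 0.0, -0.0]
contact_force: [1.0, 0.8, -0.6]
gripper_width: 13.2
grasp_force: 58.7
```

```bash
python3 go.py 458 275 179 3.3
```

```text
{'clock': np.float64(27.575), 'joints': array([ 0.836,  0.46 , -0.448,  0.001, -0.662, -0.778]), 'position': array([460.833, 271.681, 210.099]), 'ee_rot': array([ 0.727, -0.686,  0.   , -0.   ]), 'contact_force': array([ 1.049,  0.85 , -0.594]), 'gripper_width': np.float64(13.163), 'grasp_force': np.float64(58.656)}
slide [-0.0035  0.0027  0.0311] roll 0.0 or -180.0
```

carry_out([
  [-0.003,0.002,0.02],
  [-0.003,0.002,0.031],
  [-0.003,0.002,0.031],
  [-0.003,0.002,0.031],
  [-0.003,0.002,0.031],
], roll=[0,0,0,0,0], claw=[0,0,0,0,0])

```text
clock: 28.2
position: [458.5, 274.4, 179.2]
ee_rot: [0.727, -0.686, 0.0, -0.001]
contact_force: [-1.3, -0.1, 0.1]
gripper_width: 13.4
grasp_force: 58.7
```

carry_out([
  [0,0,0],
  [0,0,0],
  [0,0,0],
  [0,0,-0.03],
  [0,0,-0.09],
  [0,0,-0.14],
  [0,0,-0.16],
  [0,0,-0.16],
], roll=[0,0,0,0,0,0,0,0], claw=[0.045,0.045,0.045,0.045,0.045,0.045,0.045,0.045])

```text
clock: 29.2
position: [458.4, 274.4, 340.2]
ee_rot: [0.727, -0.686, -0.0, -0.002]
contact_force: [0.3, 0.0, -0.6]
gripper_width: 44.9
grasp_force: 0.0
```

carry_out([
  [0.06,0,0],
  [0.12,0,0],
  [0.18,0,0],
  [0.24,0,0],
  [0.3,0,0],
  [0.36,0,0],
  [0.36,0,0],
  [0.36,0,0],
], roll=[0,0,0,0,0,0,0,0], claw=[0.045,0.045,0.045,0.045,0.045,0.045,0.045,0.045])

```text
clock: 30.2
position: [478.7, -85.3, 337.1]
ee_rot: [0.727, -0.687, -0.001, 0.001]
contact_force: [0.1, 0.2, 0.2]
gripper_width: 44.8
grasp_force: 0.0
```

```bash
python3 - <<'E'
from h import *
p=get_image("top");save(p,"t3");i=cv2.imread("pics/t3.png")[150:275,140:290];cv2.imwrite("pics/t3c.png",cv2.resize(i,None,fx=4.6,fy=4.6,interpolation=2))
E
```

```text
(no output)
```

View pics/t3c.png

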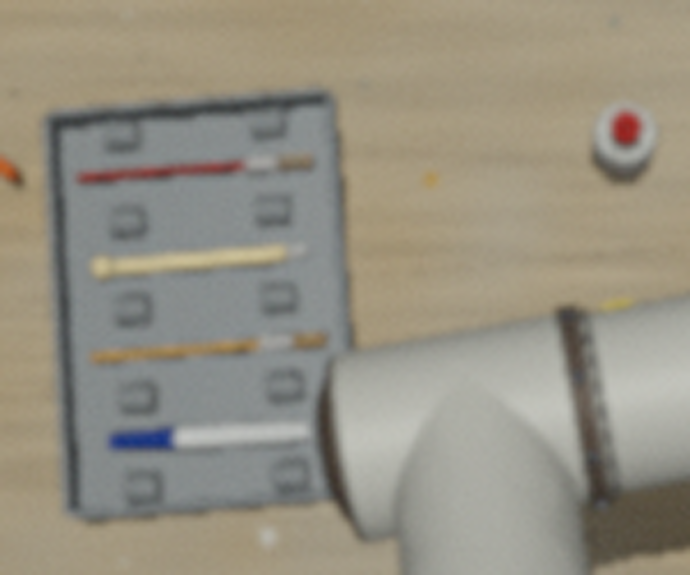

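All four tools lie between their ridge rows: red (195,170), cutter (200,260), tan (210,348), marker (210,437). The bottle is standing. I'll check heights and hand in.

```bash
python3 - <<'E'
from h import *
p=get_image("top")
for n,pts in dict(red=[(85,179),(195,170),(305,162)],cut=[(105,266),(200,260),(280,255)],tan=[(100,356),(210,348),(320,340)],mark=[(120,440),(210,437),(295,433)]).items():
    print(n,[world(p,(x/4.6+140,y/4.6+150)).round(0).tolist() for x,y in pts])
print(read_state()["contact_force"],job_done())
E
```

```text
red [[632.0, 359.0, 11.0], [637.0, 284.0, 11.0], [640.0, 208.0, 14.0]]
cut [[571.0, 343.0, 22.0], [574.0, 280.0, 15.0], [577.0, 226.0, 15.0]]
tan [[511.0, 348.0, 16.0], [515.0, 274.0, 14.0], [519.0, 200.0, 10.0]]
mark [[455.0, 333.0, 22.0], [455.0, 273.0, 17.0], [457.0, 216.0, 21.0]]
the job is handed in; nothing more can be done
[ 0.59657793 -0.03002799 -0.18937609] None
```

All four tools are in the grey tray in reverse order (red brush farthest, then cutter, tan brush, marker nearest), lying flat and below the rim by the last top image; the job is handed in and no verdict came back.

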